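# Open the dial lock on the specimen case and hold it up

### The arm

A 6-joint arm with a two-finger parallel gripper is mounted at the origin on the work surface. World frame = base frame: x ahead of the robot, y to its left, z up, the work surface at z = 0. Lengths are in m, angles in degrees, forces in N, time in s.
With the tool pointing down it reaches from about 0.375 to 0.9 m from the base axis. Payload 3.1 kg.
Tool frame: the origin (TCP) lies midway between the tips of the shut fingers; the grasp point (between the pads) lies bot.hold_point_z behind it (bot.hold_point_z is the distance from the TCP to the grasp point, in m); z points along the fingers, y is the direction in which the jaws open and shut (so a half turn about z gives the same grasp; the last joint's range is limited). The gripper opens to 87 mm and grips with 3 to 60 N. Pads are 19 mm wide; open, the fingers measure 117 mm over their backs; the gripper's body (75 mm by 190 mm) begins 51 mm behind the grasp point.
Start: joints at [-84.597, 30.224, 82.088, -0, 67.689, -10.227], TCP at [0.168, -0.602, 0.223] pointing down, gripper open.
Joint ranges: [-176.69, 176.69], [-43.24, 126.21], [12.49, 139.97], [-82, 262], [0, 151.66], [-163.58, 163.58]. Speed limits (degrees/s): [159.86, 159.86, 180, 180, 180, 180].

### API

Orientations are given as a 3x3 rotation matrix whose columns are the frame's x, y, z axes.
In Python, from rig import bot, vision, hand_in gives the robot as it stands. The module is installed in compiled form; this text tells all that it offers.
- The arm moves only by the shell command python3 -m handwheel 'ROWS'. ROWS is JSON, a list of rows, each an object of numbers: "hand": the gripper's target within -1 to 1 (fully open at 1, half-way at 0, shut at -1); "dx", "dy", "dz": the shift along the world's x, y, z in cm; "wx", "wy", "wz": the turn, a rotation vector about the world's x, y, z in rad. In form: [{"hand": .., "dx": .., "dy": .., "dz": .., "wx": .., "wy": .., "wz": ..}, ...]. A call has 1 to 10 rows; each row shifts and turns the commanded pose from where the row before left it; what a row does not reach is not made up. A row lasts 1/10 s, in which the tool goes at most 50 mm and 8.59 degrees, less where a joint would pass 70% of its speed; a pose out of reach is approached as far as the arm can. A call with a gripper value outside its range is refused whole. The fingers move at their own pace and stop on an object; the grip force is fixed at half the most. Time passes only in rows, so rows that do not move let the fingers close. It gives the time, the measured TCP pose, the force and the opening at its end, in the units of the state.
- bot.read_state(): the state, without advancing time (a new reading comes with each control period).
- vision.capture(name): name is "side" or "top" or "wrist"; returns (picture, depth): 384x512x3 uint8, red, green, blue; 384x512 float32, m along the optical axis (not along the pixel's ray), 0 where there is no reading.
- vision.get_calibration(name): a dict with "fx", "fy", "cx", "cy" (pixels), "k1" (the pictures are not rectified: a ray, as slopes to the right and down, at radius r is drawn at 1 + k1 r^2 times it, then the intrinsics apply), "rvec" (rotation vector, rad) and "tvec" (3), from world to camera coordinates, as OpenCV has them. Camera axes: x right, y down, z forward; pixel columns grow to the right and rows downward; lengths in m; the calibration is good to about 2 mm. A picture is of the moment at which its call begins: read the wrist's pose just before it. get_calibration takes no time and is no camera call; for the wrist camera it gives the pose at the moment of the call.
- hand_in(): hands the job in, once; it reports no verdict.
The state is a dict: "time_s": time; "joint_positions": joint angles; "qvel": joint speeds; "tau": joint torques, N m; "position": TCP position; "tcp_rot": TCP orientation; "force": force on the tool from outside, world axes, zero at the start; "moment": the same for the moment, N m; "opening": opening from 0.0 (shut) to 1.0 (fully open).
Only numpy, scipy, OpenCV 4.12 (cv2) and the standard library are available. Lean on these libraries where they do the work, as an engineer would, in place of code of your own. Each camera call takes 0.05 s, during which the arm holds its last target.

### The job

Unlock the specimen case: turn the lock's dial back clockwise, click by click, until its pointed end faces the mark on the lock, then draw the straight shackle all the way out and lift the opened lock off the case. Finish while holding the lock up for a colleague to see, level with the dial upward and well clear of the case (its underside at least 12 cm above the lid), without letting go, and leave everything else where it is.

Things in the scene. Friction and masses are not known exactly. Their poses are not given: they have to be found in the camera images.
- lock: Loose steel lock (all sizes in mm), about 0.56 kg with dial and shackle, lying face up on the case. Origin: on the dial's axis at the underside (83 above the bench at the start); z up out of the dial, -x the way the shackle pulls out. Main block x -29 to +31, y -28 to +28, 36 high; its sides are free to grip from above between x -25 and +17. Low steel guides leave it about 2 of play.
- index_mark (a point): White line on top of the lock's front block, 48 in front of the dial's axis (lock's -x), 36 above the underside. The front block (lock x -56 to -40, as wide and high as the main block) is joined to the main block by two cheeks; the window between (x -40 to -29, y -14 to +14) is where the case's staple stands.
- dial (a joint): Dial angle, rad, growing counter-clockwise from above; 0 = pointed end of its bar faces the index mark. Starts 0.8 to 2.0, so turn it clockwise to 0. It clicks into a light rest every 0.524 rad (30 deg), one at 0; passing a click takes up to 0.09 N m. The shackle is free only at 0 (within about 0.12 rad); elsewhere it is blocked after 2 to 3 mm. Range -1.6 to 2.9.
- dial_grip (a point): On the dial's axis, in the middle of its grip bar, 53 above the lock's underside. Its frame turns with the dial: x along the bar, -x the pointed, white-lined end. The bar is 11 wide (y), about 40 long and 22 high (42 to 64 above the lock's underside), on a black disc of diameter 45.
- shackle (a joint): How far the shackle is drawn out, m: 0 closed, 0.036 fully out at its stop (still captive in the lock). The bar slides with about 2 N of friction and stays where left. It clears the staple from about 0.031 on; until then the lock cannot be lifted off.
- shackle_grip (a point): In the upright pull post at the shackle's end, 35 above the lock's underside, 87 in front of the dial's axis while closed; axes as the lock's. Post 14 thick (x), 18 wide (y), from 6 to 48 above the lock's underside; 24 free between it and the front block. The shackle is a round bar of diameter 8 along the lock's x, axis 14 above the underside.
- case: Grey specimen case, fixed, 300 (x) x 280 (y) x 80 high. Origin: centre of its underside; z up. On the lid a 3 thick hasp plate, 74 wide, on which the lock lies with the dial's axis at case x +30, y 0. Guides 8 high stand 2 beside the lock at lock x +20 to +32 and behind it.
- staple (a point): Top of the steel staple fixed to the case, in the lock's window: an upright arch 24 wide (case y), 6 thick (x), rising 30 above the hasp plate; the shackle passes through its opening along x.
- jar: Bystander, to be left alone: small clear jar with a lid, diameter 32, height 50, standing on the case lid. Origin at the centre of its underside.
- brush: Bystander, to be left alone: dusting brush 150 long, lying on the case lid beside the lock. Origin at the middle of its length, on its underside, x along it to the bristles.
- folders: Bystander, to be left alone: stack of buff folders 130 x 220 x 30. Origin at the centre of its underside.
- pencil_cup: Bystander, to be left alone: grey open cup, diameter 72, height 90. Origin at the centre of its underside.
- tape: Bystander, to be left alone: roll of paper tape lying flat, diameter 90, height 20. Origin at the centre of its underside.
- loupe: Bystander, to be left alone: bare metal eyepiece loupe, diameter 44, height 42. Origin at the centre of its underside.
- tin: Bystander, to be left alone: bare metal tin, diameter 68, height 60. Origin at the centre of its underside.

How it is judged (in metres and radians):
On the way, in this order (a step that is already met when the one before it is completed fails the run):
1. the dial is turned back so that its pointer faces the mark (value of joint dial between -0.25 and 0.25 rad), for 0.1 s.
2. the shackle is drawn out of the staple while the lock still lies on the case (value of joint shackle above 0.03 m and height (world z) of lock below 0.11 m), for 0.1 s.
3. the opened lock is lifted well clear of the case (height (world z) of lock above 0.195 m), for 0.1 s.
At the end, for the whole second after the job is handed in: The lock is held still by the gripper (finger contact over 1 N, speed under 0.05 m/s), its underside more than 0.195 m above the bench (11.5 cm above the lid), dial up within 0.35 rad of level, the shackle still drawn out by more than 28 mm, not touching the case (height (world z) of lock above 0.195 m and value of joint shackle above 0.028 m and angle between lock's own z axis and vertical below 0.35 rad and contact force between lock and the fingers above 1 N and contact force between lock and case below 0.1 N and linear speed of lock below 0.05 m/s); the arm keeps its last pose, push and grip.
It fails at once if a bystander is pushed more than 4 cm or tipped over (distance of any of jar, brush, folders, pencil_cup, tape, loupe, tin from where it was at the start of the episode above 0.04 m or angle between any of jar, brush, folders, pencil_cup, tape, loupe, tin's own z axis and vertical above 0.6 rad).
It also fails if it takes over 72 s, if anything falls off the work surface, if the arm or the gripper's body presses on something with over 40 N, if the wrist force passes 120 N, or if a joint passes its speed limit or range.

## Working session

There is one attempt and no reset: what is moved stays moved. The work goes in short steps, Python scripts to look and compute and a shell command to move; the robot and the scene stay as the last step left them, time stands still between calls to the robot, and variables do not carry over. Pictures are saved under pics/ and viewed, and the job is handed in when it is done.

```bash
mkdir -p pics; ls
python3 - <<'E'
from rig import bot,vision
import cv2
s=bot.read_state(); print(s, bot.hold_point_z)
for n in("side","top","wrist"):
    p,d=vision.capture(n); cv2.imwrite(f"pics/{n}0.png",p[:,:,::-1]); print(n,vision.get_calibration(n))
E
```

```text
pics
{'time_s': 0.0, 'joint_positions': array([-8.45979573e+01,  3.02795994e+01,  8.21566122e+01, -2.80985740e-03,
        6.76883741e+01, -1.02281409e+01]), 'qvel': array([-0.08614127, -0.01872557, -0.01680439,  0.04383611,  0.06321543,
       -0.03221235]), 'tau': array([ 5.50988661e-04, -4.40033698e+01, -1.76589721e+01,  6.33021654e-02,
        5.80996647e-02, -1.75086948e-04]), 'position': array([ 0.1683277 , -0.60114364,  0.22156359]), 'tcp_rot': array([[ 9.63015779e-01,  2.69444888e-01, -2.49877098e-04],
       [ 2.69444788e-01, -9.63013416e-01,  2.16049921e-03],
       [ 3.41500472e-04, -2.14792291e-03, -9.99997635e-01]]), 'force': array([ 0.07678721, -0.2401569 , -1.01715016]), 'moment': array([0.01150783, 0.0053227 , 0.00826042]), 'opening': 0.9980952006938879} 0.0187
side {'fx': 449.5396667094622, 'fy': 449.5396667094622, 'cx': 254.4628307942801, 'cy': 188.22468935277323, 'k1': 0.026714201293240772, 'rvec': array([ 2.16918633, -0.58146704,  0.29723204]), 'tvec': array([-0.41754847,  0.26415304,  1.39161368])}
top {'fx': 380.98622001327413, 'fy': 380.98622001327413, 'cx': 254.61900322791584, 'cy': 192.48642025055932, 'k1': -0.1292717272420428, 'rvec': array([ 2.18994925, -2.1843515 ,  0.05171389]), 'tvec': array([0.03982763, 0.50648311, 1.26396289])}
wrist {'fx': 294.0131337885858, 'fy': 294.0131337885858, 'cx': 251.12605741365564, 'cy': 188.87772836664692, 'k1': -0.038872965773279214, 'rvec': array([-2.33976842,  1.77529124,  0.22357083]), 'tvec': array([-0.62354051, -0.02995824,  0.38964591])}
```

View pics/top0.png

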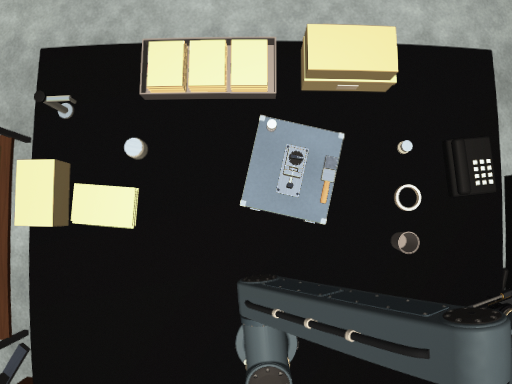

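View pics/side0.png

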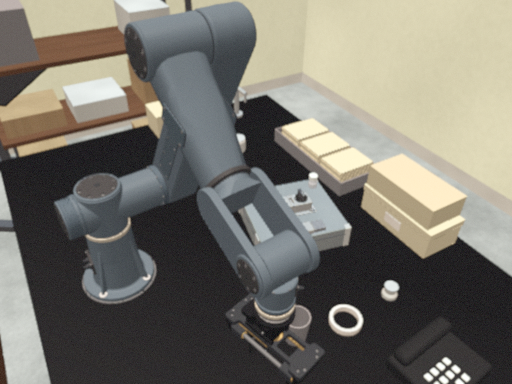

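View pics/wrist0.png

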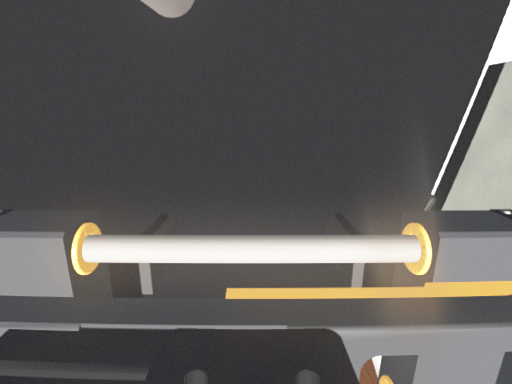

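The top view shows the case centred near (293,170). The lock runs from about (300,150) to (290,192), with the dial at (296,157), the jar at (271,124) and the brush at (328,180). I'll enlarge this area next.

```bash
cat > h.py <<'E'
import numpy as np,cv2
from rig import bot,vision
def ray(c,u,v):
    x=(u-c['cx'])/c['fx'];y=(v-c['cy'])/c['fy'];X,Y=x,y
    for _ in range(20):
        r=X*X+Y*Y;X=x/(1+c['k1']*r);Y=y/(1+c['k1']*r)
    return np.array([X,Y,1.])
def onz(c,u,v,z):
    R=cv2.Rodrigues(c['rvec'])[0];o=-R.T@c['tvec'];d=R.T@ray(c,u,v)
    return o+d*(z-o[2])/d[2]
def proj(c,P):
    R=cv2.Rodrigues(c['rvec'])[0];p=R@np.array(P)+c['tvec'];x,y=p[0]/p[2],p[1]/p[2];k=1+c['k1']*(x*x+y*y)
    return c['cx']+c['fx']*x*k,c['cy']+c['fy']*y*k
E
python3 - <<'E'
import cv2
p=cv2.imread('pics/top0.png')
cv2.imwrite('pics/t0a.png',cv2.resize(p[105:230,235:350],None,fx=4.7,fy=4.7,interpolation=cv2.INTER_CUBIC))
cv2.imwrite('pics/t0b.png',cv2.resize(p[140:202,270:315],None,fx=9,fy=9,interpolation=cv2.INTER_CUBIC))
E
```

```text
(no output)
```

View pics/t0a.png

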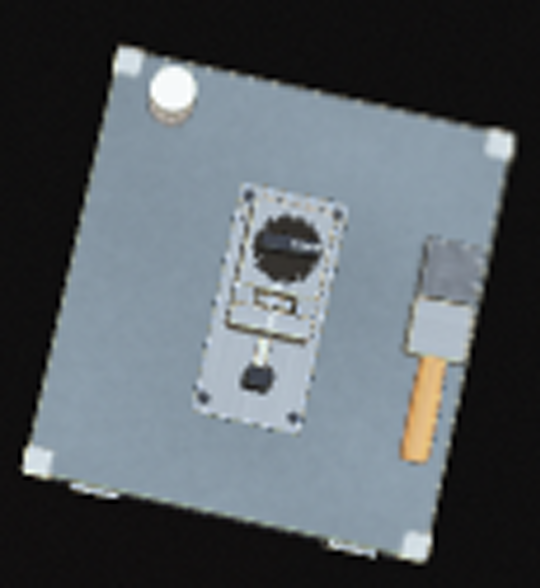

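View pics/t0b.png

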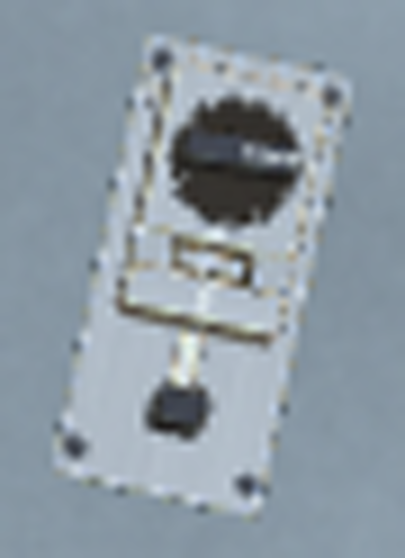

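Run:
```python
from h import *
c=vision.get_calibration('top')
P=[onz(c,235+u/4.7-.4,105+v/4.7-.4,.08)for u,v in((118,45),(514,132),(430,560),(24,475))]
for p in P:print(p.round(4))
print('ctr',np.mean(P,0)); ax=(P[0]+P[1]-P[2]-P[3])/2; print(np.linalg.norm(ax),np.degrees(np.arctan2(ax[1],ax[0]))); ay=(P[0]+P[3]-P[1]-P[2])/2;print(np.linalg.norm(ay),np.degrees(np.arctan2(ay[1],ay[0])))
f=lambda u,v,z:onz(c,270+u/9-.45,140+v/9-.45,z)
for n,u,v,z in(('disc',235,162,.125),('barL',188,148,.147),('barR',302,158,.147),('post',183,410,.131),('jar',0,0,0)): print(n,f(u,v,z).round(4))
print('jar',onz(c,235+172/4.7,105+88/4.7,.13)); 
a,b=f(188,148,.147),f(302,158,.147); d=b-a; print('pointer dir',np.degrees(np.arctan2(d[1],d[0])),np.linalg.norm(d))
# compare with predicted
```

```text
[0.7569 0.0247 0.08  ]
[ 0.6974 -0.2485  0.08  ]
[ 0.4035 -0.1872  0.08  ]
[0.4605 0.0878 0.08  ]
ctr [ 0.57957947 -0.08083008  0.08      ]
0.3016057588102934 -11.902493054948234
0.28022689871998274 78.00191311446663
disc [ 0.6084 -0.0864  0.125 ]
barL [ 0.6097 -0.0685  0.147 ]
barR [ 0.6065 -0.1069  0.147 ]
post [ 0.5225 -0.0678  0.131 ]
jar [ 0.6893 -0.0094  0.    ]
jar [ 0.7132637  -0.01207216  0.13      ]
pointer dir -94.82319548626721 0.03858161827768442
```

```bash
python3 - <<'E'
from h import *
s=bot.read_state();c=vision.get_calibration('wrist')
R=cv2.Rodrigues(c['rvec'])[0];o=-R.T@c['tvec'];T=s['tcp_rot']
print(o,T.T@(o-s['position']));print(T.T@R.T)
E
python3 -m handwheel '[{"hand":1,"dx":2,"dy":2.5,"dz":1,"wz":0.1},{"hand":1,"dx":2.5,"dy":3.5,"dz":1,"wz":0.12},{"hand":1,"dx":2.7,"dy":3.8,"dz":1,"wz":0.12},{"hand":1,"dx":2.7,"dy":3.8,"dz":1,"wz":0.12},{"hand":1,"dx":2.7,"dy":3.8,"dz":1,"wz":0.12},{"hand":1,"dx":2.7,"dy":3.8,"dz":1,"wz":0.12},{"hand":1,"dx":2.7,"dy":3.8,"dz":1,"wz":0.12},{"hand":1,"dx":2.7,"dy":3.8,"dz":1,"wz":0.12}]'
```

```text
[ 0.23207201 -0.5833899   0.3838268 ] [ 0.06624375 -0.00035916 -0.16201244]
[[-4.14695258e-04 -9.69363606e-01 -2.45629858e-01]
 [ 9.99999845e-01 -3.10901889e-04 -4.61337311e-04]
 [ 3.70836812e-04 -2.45630011e-01  9.69363585e-01]]invalid input
```

```bash
python3 -m handwheel '[{"hand":1,"dx":2,"dy":2.5,"dz":1,"wx":0,"wy":0,"wz":0.1},{"hand":1,"dx":2.5,"dy":3.5,"dz":1,"wx":0,"wy":0,"wz":0.12},{"hand":1,"dx":2.7,"dy":3.8,"dz":1,"wx":0,"wy":0,"wz":0.12},{"hand":1,"dx":2.7,"dy":3.8,"dz":1,"wx":0,"wy":0,"wz":0.12},{"hand":1,"dx":2.7,"dy":3.8,"dz":1,"wx":0,"wy":0,"wz":0.12},{"hand":1,"dx":2.7,"dy":3.8,"dz":1,"wx":0,"wy":0,"wz":0.12},{"hand":1,"dx":2.7,"dy":3.8,"dz":1,"wx":0,"wy":0,"wz":0.12},{"hand":1,"dx":2.7,"dy":3.8,"dz":1,"wx":0,"wy":0,"wz":0.12}]'
```

```text
time_s: 0.95
position: [0.3761, -0.312, 0.3028]
tcp_rot: [[0.346, 0.938, -0.0], [0.938, -0.346, 0.0], [0.0, -0.0, -1.0]]
force: [0.7, 0.4, -0.7]
opening: 1.002
```

```bash
python3 -m handwheel '[{"hand":1,"dx":3.2,"dy":3.2,"dz":0,"wx":0,"wy":0,"wz":0.07},{"hand":1,"dx":3.4,"dy":3.3,"dz":0,"wx":0,"wy":0,"wz":0.07},{"hand":1,"dx":3.4,"dy":3.3,"dz":0,"wx":0,"wy":0,"wz":0.07},{"hand":1,"dx":3.4,"dy":3.3,"dz":0,"wx":0,"wy":0,"wz":0.06},{"hand":1,"dx":3.4,"dy":3.3,"dz":-1,"wx":0,"wy":0,"wz":0},{"hand":1,"dx":3.2,"dy":3,"dz":-1,"wx":0,"wy":0,"wz":0},{"hand":1,"dx":2.5,"dy":2,"dz":-2,"wx":0,"wy":0,"wz":0},{"hand":1,"dx":0,"dy":0,"dz":0,"wx":0,"wy":0,"wz":0},{"hand":1,"dx":0,"dy":0,"dz":0,"wx":0,"wy":0,"wz":0}]'
python3 - <<'E'
from h import *
s=bot.read_state();print(s['position'],s['tcp_rot'],s['joint_positions'])
p,d=vision.capture('wrist');cv2.imwrite('pics/w1.png',p[:,:,::-1])
E
```

```text
time_s: 1.85
position: [0.5999, -0.0992, 0.2614]
tcp_rot: [[0.086, 0.996, -0.003], [0.996, -0.086, 0.0], [0.0, -0.003, -1.0]]
force: [0.3, -0.6, -0.5]
opening: 1.002
[ 0.5998925  -0.09920266  0.26142757] [[ 8.61823272e-02  9.96275422e-01 -2.80898740e-03]
 [ 9.96279366e-01 -8.61814771e-02  4.22517297e-04]
 [ 1.78860915e-04 -2.83494971e-03 -9.99995966e-01]] [-1.98920799e+01  2.66462934e+01  8.19168788e+01 -3.37214057e-02
  7.15964083e+01 -1.49373869e+01]
```

View pics/w1.png

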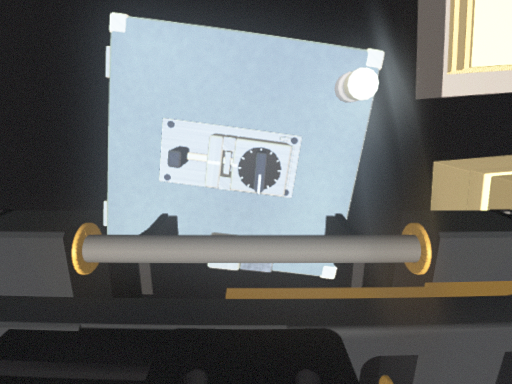

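Run:
```python
import cv2
p=cv2.imread('pics/w1.png')
cv2.imwrite('pics/w1a.png',cv2.resize(p[110:205,150:310],None,fx=5,fy=5,interpolation=cv2.INTER_CUBIC))
```

```text
(no output)
```

View pics/w1a.png

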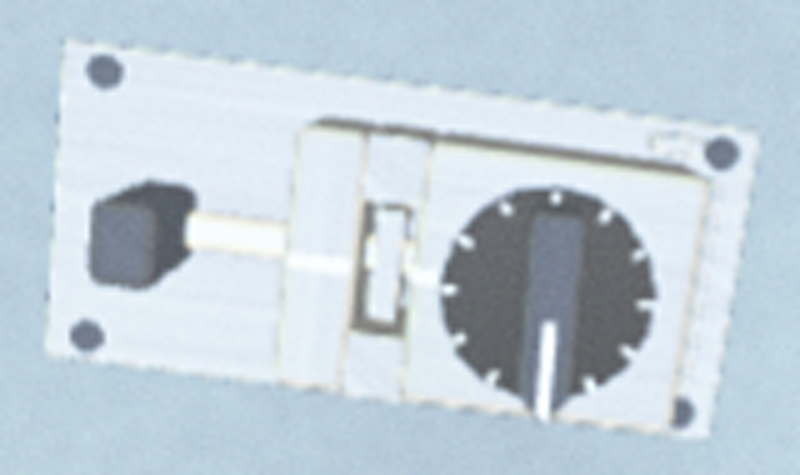

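The enlarged crop shows the dial disc centred at (550,297). The bar runs from (557,212) to its white pointed tip at (543,418), and the white index line is at (290,262) to (350,268). The top of the post is at (123,245).

Run:
```python
from h import *
c=vision.get_calibration('wrist')
f=lambda u,v,z:onz(c,150+u/5-.4,110+v/5-.4,z)
P={}
for n,u,v,z in(('disc',550,297,.125),('barA',557,212,.147),('barB',543,418,.147),('post',123,245,.131),('postneartop',155,212,.131),('i1',290,262,.119),('i2',350,268,.119),('h1',105,72,.083),('h2',722,153,.083),('h3',87,335,.083),('h4',680,412,.083)):
    P[n]=f(u,v,z);print(n,P[n].round(4))
a=lambda d:np.degrees(np.arctan2(d[1],d[0]))
d=P['barB']-P['barA'];print('pointer',a(d),np.linalg.norm(d),(P['barA']+P['barB'])/2)
print('case yaw',a(P['h2']-P['h1']),a(P['h4']-P['h3']),'disc-post',a(P['disc']-P['post']),np.linalg.norm((P['disc']-P['post'])[:2]), a(P['disc']-P['i1']))
```

```text
disc [ 0.6088 -0.0885  0.125 ]
barA [ 0.6112 -0.0683  0.147 ]
barB [ 0.6052 -0.1082  0.147 ]
post [ 0.524  -0.0692  0.131 ]
postneartop [ 0.5314 -0.0632  0.131 ]
i1 [ 0.5552 -0.0774  0.119 ]
i2 [ 0.5676 -0.0798  0.119 ]
h1 [ 0.5125 -0.0354  0.083 ]
h2 [ 0.6514 -0.0662  0.083 ]
h3 [ 0.4989 -0.0956  0.083 ]
h4 [ 0.6381 -0.1269  0.083 ]
pointer -98.47179312869295 0.040321083679102636 [ 0.60817996 -0.08826368  0.147     ]
case yaw -12.486060612731148 -12.651136791437581 disc-post -12.812487956335564 0.0869484539940407 -11.711021467003713
```

```bash
python3 -m handwheel '[{"hand":1,"dx":0.85,"dy":1.1,"dz":-1.5,"wx":0,"wy":0.003,"wz":-0.06},{"hand":1,"dx":0,"dy":0,"dz":-2.5,"wx":0,"wy":0,"wz":0},{"hand":1,"dx":0,"dy":0,"dz":-2.5,"wx":0,"wy":0,"wz":0},{"hand":1,"dx":0,"dy":0,"dz":-2.5,"wx":0,"wy":0,"wz":0},{"hand":1,"dx":0,"dy":0,"dz":-2,"wx":0,"wy":0,"wz":0},{"hand":1,"dx":0,"dy":0,"dz":-1,"wx":0,"wy":0,"wz":0},{"hand":1,"dx":0,"dy":0,"dz":0,"wx":0,"wy":0,"wz":0},{"hand":1,"dx":0,"dy":0,"dz":0,"wx":0,"wy":0,"wz":0}]'
```

```text
time_s: 2.7
position: [0.6094, -0.0898, 0.1437]
tcp_rot: [[0.148, 0.989, -0.001], [0.989, -0.148, -0.001], [-0.001, -0.001, -1.0]]
force: [0.2, 0.5, -0.2]
opening: 0.996
```

```bash
python3 -m handwheel '[{"hand":1,"dx":-0.05,"dy":0.15,"dz":-1.0,"wx":0,"wy":0,"wz":0},{"hand":1,"dx":0,"dy":0,"dz":-0.6,"wx":0,"wy":0,"wz":0},{"hand":1,"dx":0,"dy":0,"dz":0,"wx":0,"wy":0,"wz":0},{"hand":1,"dx":0,"dy":0,"dz":0,"wx":0,"wy":0,"wz":0}]'
python3 - <<'E'
from h import *
p,d=vision.capture('wrist');cv2.imwrite('pics/w2.png',p[:,:,::-1])
p,d=vision.capture('side');cv2.imwrite('pics/s2.png',cv2.resize(p[100:300,200:400,::-1],None,fx=3,fy=3,interpolation=cv2.INTER_CUBIC))
print(bot.read_state()['position'])
E
```

```text
time_s: 3.1
position: [0.6083, -0.0872, 0.1264]
tcp_rot: [[0.147, 0.989, -0.003], [0.989, -0.147, 0.0], [-0.0, -0.003, -1.0]]
force: [1.5, -0.1, 0.7]
opening: 1.003
[ 0.60863874 -0.08733174  0.12673541]
```

View pics/w2.png

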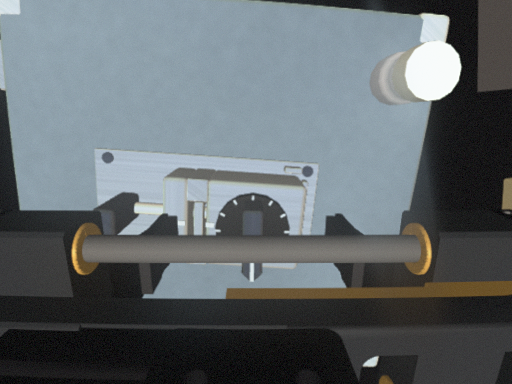

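View pics/s2.png

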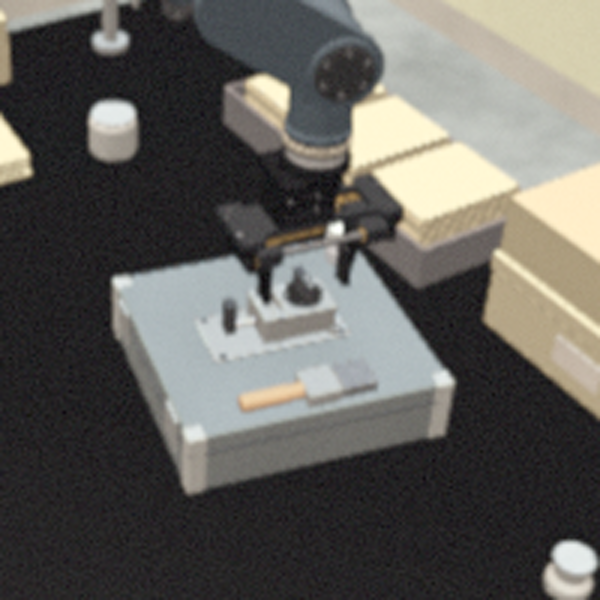

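The bar, near (252,230), sits midway between the fingers, and nothing else is close to them. I'm closing the gripper.

```bash
python3 -m handwheel '[{"hand":-1,"dx":0,"dy":0,"dz":0.05,"wx":0,"wy":0,"wz":0},{"hand":-1,"dx":0,"dy":0,"dz":0,"wx":0,"wy":0,"wz":0},{"hand":-1,"dx":0,"dy":0,"dz":0,"wx":0,"wy":0,"wz":0},{"hand":-1,"dx":0,"dy":0,"dz":0,"wx":0,"wy":0,"wz":0},{"hand":-1,"dx":0,"dy":0,"dz":0,"wx":0,"wy":0,"wz":0},{"hand":-1,"dx":0,"dy":0,"dz":0,"wx":0,"wy":0,"wz":0},{"hand":-1,"dx":0,"dy":0,"dz":0,"wx":0,"wy":0,"wz":0},{"hand":-1,"dx":0,"dy":0,"dz":0,"wx":0,"wy":0,"wz":0}]'
python3 -c "
from h import *
s=bot.read_state();print(s['force'],s['moment'],s['opening'])"
```

```text
time_s: 4.0
position: [0.6084, -0.0874, 0.127]
tcp_rot: [[0.147, 0.989, -0.003], [0.989, -0.147, 0.0], [-0.0, -0.003, -1.0]]
force: [-0.1, 0.3, 0.4]
opening: 0.359
[-0.12452659  0.33475141  0.44102047] [-0.02540483 -0.07960427  0.00228252] 0.3591233195714948
```

```bash
python3 -m handwheel '[{"hand":-1,"dx":0,"dy":0,"dz":0,"wx":0,"wy":0,"wz":0},{"hand":-1,"dx":0,"dy":0,"dz":0,"wx":0,"wy":0,"wz":0},{"hand":-1,"dx":0,"dy":0,"dz":0,"wx":0,"wy":0,"wz":0},{"hand":-1,"dx":0,"dy":0,"dz":0,"wx":0,"wy":0,"wz":0},{"hand":-1,"dx":0,"dy":0,"dz":0,"wx":0,"wy":0,"wz":0}]'
python3 -c "
from h import *
s=bot.read_state();print(s['force'],s['moment'],s['opening'])"
```

```text
time_s: 4.5
position: [0.6087, -0.0874, 0.127]
tcp_rot: [[0.147, 0.989, -0.002], [0.989, -0.147, 0.0], [-0.0, -0.002, -1.0]]
force: [0.6, -0.5, -0.3]
opening: 0.122
[ 0.63558254 -0.49287455 -0.28406205] [ 0.00486613 -0.26354813  0.03953236] 0.1222950271276918
```

Opening of 0.122 (about 10.6 mm) matches the 11 mm bar, so the bar is gripped. I'm turning it clockwise.

```bash
python3 -m handwheel '[{"hand":-1,"dx":0,"dy":0,"dz":0,"wx":0,"wy":0,"wz":-0.06},{"hand":-1,"dx":0,"dy":0,"dz":0,"wx":0,"wy":0,"wz":-0.06},{"hand":-1,"dx":0,"dy":0,"dz":0,"wx":0,"wy":0,"wz":-0.06},{"hand":-1,"dx":0,"dy":0,"dz":0,"wx":0,"wy":0,"wz":-0.06},{"hand":-1,"dx":0,"dy":0,"dz":0,"wx":0,"wy":0,"wz":-0.06}]'
python3 -c "
from h import *
s=bot.read_state();print(s['force'],s['moment'],s['opening'])"
```

```text
time_s: 5.0
position: [0.6084, -0.0876, 0.127]
tcp_rot: [[0.435, 0.901, -0.003], [0.901, -0.435, 0.0], [-0.001, -0.003, -1.0]]
force: [0.1, -0.6, -0.4]
opening: 0.124
[ 0.09552547 -0.64258604 -0.38724276] [-0.1436749  -0.17793706  0.10943386] 0.12362786822439566
```

Forces are small, so I'll keep turning.

```bash
python3 -m handwheel '[{"hand":-1,"dx":0,"dy":0,"dz":0,"wx":0,"wy":0,"wz":-0.08},{"hand":-1,"dx":0,"dy":0,"dz":0,"wx":0,"wy":0,"wz":-0.08},{"hand":-1,"dx":0,"dy":0,"dz":0,"wx":0,"wy":0,"wz":-0.08},{"hand":-1,"dx":0,"dy":0,"dz":0,"wx":0,"wy":0,"wz":-0.08},{"hand":-1,"dx":0,"dy":0,"dz":0,"wx":0,"wy":0,"wz":-0.08},{"hand":-1,"dx":0,"dy":0,"dz":0,"wx":0,"wy":0,"wz":-0.08},{"hand":-1,"dx":0,"dy":0,"dz":0,"wx":0,"wy":0,"wz":-0.08},{"hand":-1,"dx":0,"dy":0,"dz":0,"wx":0,"wy":0,"wz":-0.08}]'
python3 -c "
from h import *
s=bot.read_state();print(s['force'],s['moment'],s['opening'],s['joint_positions'])"
```

```text
time_s: 5.8
position: [0.6086, -0.0878, 0.127]
tcp_rot: [[0.887, 0.462, -0.001], [0.462, -0.887, 0.002], [-0.0, -0.002, -1.0]]
force: [0.4, -0.8, -0.6]
opening: 0.127
[ 0.35299628 -0.79868458 -0.57978719] [-0.1773364  -0.14046061  0.00256283] 0.12702361108862562 [-1.86419730e+01  3.62119451e+01  8.83376551e+01  8.27937193e-02
  5.55520987e+01  4.38250356e+01]
```

```bash
python3 -m handwheel '[{"hand":-1,"dx":0,"dy":0,"dz":0,"wx":0,"wy":0,"wz":-0.08},{"hand":-1,"dx":0,"dy":0,"dz":0,"wx":0,"wy":0,"wz":-0.08},{"hand":-1,"dx":0,"dy":0,"dz":0,"wx":0,"wy":0,"wz":-0.08},{"hand":-1,"dx":0,"dy":0,"dz":0,"wx":0,"wy":0,"wz":-0.08},{"hand":-1,"dx":0,"dy":0,"dz":0,"wx":0,"wy":0,"wz":-0.08},{"hand":-1,"dx":0,"dy":0,"dz":0,"wx":0,"wy":0,"wz":-0.08},{"hand":-1,"dx":0,"dy":0,"dz":0,"wx":0,"wy":0,"wz":-0.08},{"hand":-1,"dx":0,"dy":0,"dz":0,"wx":0,"wy":0,"wz":-0.08},{"hand":-1,"dx":0,"dy":0,"dz":0,"wx":0,"wy":0,"wz":-0.06},{"hand":-1,"dx":0,"dy":0,"dz":0,"wx":0,"wy":0,"wz":0}]'
python3 - <<'E'
from h import *
s=bot.read_state();print(s['force'],s['moment'],s['opening'],s['joint_positions'])
p,d=vision.capture('wrist');cv2.imwrite('pics/w3.png',p[:,:,::-1])
E
```

```text
time_s: 6.8
position: [0.6086, -0.088, 0.1271]
tcp_rot: [[0.977, -0.215, 0.001], [-0.215, -0.977, 0.002], [0.0, -0.002, -1.0]]
force: [0.5, -1.9, -1.6]
opening: 0.126
[ 0.53457629 -1.86645836 -1.55904798] [-0.25945209 -0.13864805 -0.00093089] 0.12606756394651655 [-18.68387028  36.17392012  88.42238074   0.14791686  55.39777717
  83.66549636]
```

View pics/w3.png

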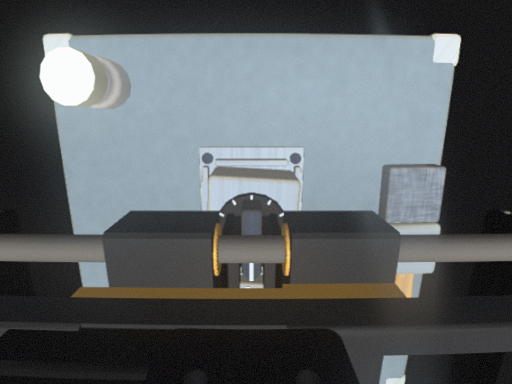

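The bar is lined up with the lock's axis and its white tip points at the front block. I'll release it and rise to check.

```bash
python3 -m handwheel '[{"hand":0.3,"dx":0,"dy":0,"dz":0,"wx":0,"wy":0,"wz":0},{"hand":0.3,"dx":0,"dy":0,"dz":0,"wx":0,"wy":0,"wz":0},{"hand":0.3,"dx":0,"dy":0,"dz":0,"wx":0,"wy":0,"wz":0},{"hand":0.3,"dx":0,"dy":0,"dz":0,"wx":0,"wy":0,"wz":0},{"hand":0.3,"dx":0,"dy":0,"dz":0,"wx":0,"wy":0,"wz":0},{"hand":0.3,"dx":0,"dy":0,"dz":1,"wx":0,"wy":0,"wz":0},{"hand":0.3,"dx":-1,"dy":0,"dz":3,"wx":0,"wy":0,"wz":0},{"hand":0.3,"dx":-2,"dy":0.4,"dz":4,"wx":0,"wy":0,"wz":0},{"hand":0.3,"dx":-1,"dy":0.2,"dz":2,"wx":0,"wy":0,"wz":0},{"hand":0.3,"dx":0,"dy":0,"dz":0,"wx":0,"wy":0,"wz":0}]'
python3 - <<'E'
from h import *
s=bot.read_state();print(s['position'])
p,d=vision.capture('wrist');cv2.imwrite('pics/w4.png',p[:,:,::-1])
E
```

```text
time_s: 7.85
position: [0.5694, -0.0816, 0.2313]
tcp_rot: [[0.977, -0.215, 0.007], [-0.215, -0.977, 0.001], [0.007, -0.002, -1.0]]
force: [0.5, 0.2, -0.2]
opening: 0.648
[ 0.5693942  -0.08159625  0.23130167]
```

View pics/w4.png

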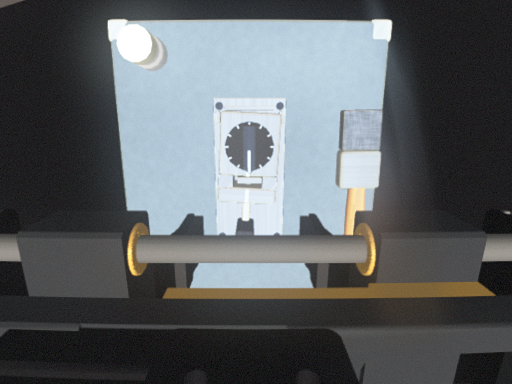

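Run:
```python
import cv2
from h import *
p=cv2.imread('pics/w4.png')
cv2.imwrite('pics/w4a.png',cv2.resize(p[90:240,200:300],None,fx=4,fy=4,interpolation=cv2.INTER_CUBIC))
```

```text
(no output)
```

View pics/w4a.png

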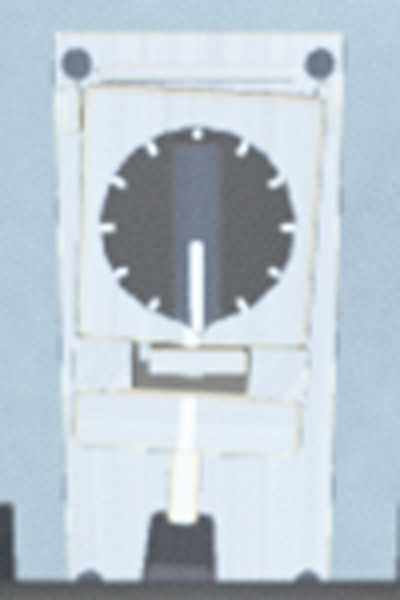

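Run:
```python
from h import *
c=vision.get_calibration('wrist')
f=lambda u,v,z:onz(c,200+u/4-.4,90+v/4-.4,z)
a=lambda d:np.degrees(np.arctan2(d[1],d[0]))
D=f(198,228,.125);i1=f(190,395,.119);i2=f(185,447,.119);p1=f(158,514,.131);p2=f(209,514,.131)
b1,b2=f(197,240,.147),f(195,335,.147)
print(D,i1,i2,p1,p2,np.linalg.norm(p1-p2));print(a(b2-b1),a(i2-i1),a(i2-D)); 
e=[f(*q,.119) for q in((83,90),(78,338),(323,97),(305,338))];print(a(e[1]-e[0]),a(e[3]-e[2]),[x.round(4) for x in e])
for y in(-12.5,-14,-15.5):
  r=np.radians(y);print(y,D[:2]-.087*np.array([np.cos(r),np.sin(r)]))
```

```text
[ 0.60710613 -0.08761021  0.125     ] [ 0.56817164 -0.07692166  0.119     ] [ 0.55580892 -0.07290815  0.119     ] [ 0.54460804 -0.06414196  0.131     ] [ 0.54204223 -0.07581523  0.131     ] 0.011951924948140747
166.22401416501194 162.01418065255245 164.00740796044568
164.9675748087348 164.4436682987991 [array([ 0.6423, -0.0689,  0.119 ]), array([ 0.5874, -0.0541,  0.119 ]), array([ 0.6292, -0.1213,  0.119 ]), array([ 0.5759, -0.1065,  0.119 ])]
-12.5 [ 0.52216837 -0.06877997]
-14 [ 0.5226904  -0.06656301]
-15.5 [ 0.52327028 -0.06436047]
```

```bash
python3 -m handwheel '[{"hand":0.3,"dx":-2.3,"dy":0.8,"dz":-1,"wx":0,"wy":0,"wz":0},{"hand":0.3,"dx":-2.3,"dy":0.75,"dz":-2,"wx":0,"wy":0,"wz":0},{"hand":0.3,"dx":0,"dy":0,"dz":-2.5,"wx":0,"wy":0,"wz":0},{"hand":0.3,"dx":0,"dy":0,"dz":-2.5,"wx":0,"wy":0,"wz":0},{"hand":0.3,"dx":0,"dy":0,"dz":-1.5,"wx":0,"wy":0,"wz":0},{"hand":0.3,"dx":0,"dy":0,"dz":0,"wx":0,"wy":0,"wz":0},{"hand":0.3,"dx":0,"dy":0,"dz":0,"wx":0,"wy":0,"wz":0}]'
python3 - <<'E'
from h import *
s=bot.read_state();print(s['position'])
p,d=vision.capture('wrist');cv2.imwrite('pics/w5.png',p[:,:,::-1])
E
```

```text
time_s: 8.6
position: [0.5224, -0.0658, 0.1313]
tcp_rot: [[0.976, -0.216, -0.001], [-0.216, -0.976, 0.004], [-0.002, -0.003, -1.0]]
force: [0.1, 0.2, -0.1]
opening: 0.652
[ 0.5223922  -0.0658463   0.13127384]
```

View pics/w5.png

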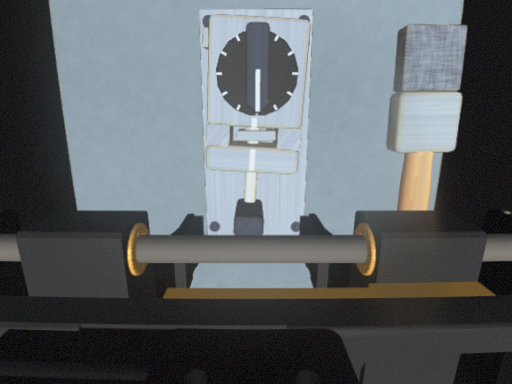

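The post is at about (249,215), centred between the fingertips at 190 and 315. I'm lowering to grip it.

```bash
python3 -m handwheel '[{"hand":0.3,"dx":0,"dy":0,"dz":-1.6,"wx":0,"wy":0,"wz":0},{"hand":0.3,"dx":0,"dy":0,"dz":-1.6,"wx":0,"wy":0,"wz":0},{"hand":-1,"dx":0,"dy":0,"dz":0,"wx":0,"wy":0,"wz":0},{"hand":-1,"dx":0,"dy":0,"dz":0,"wx":0,"wy":0,"wz":0},{"hand":-1,"dx":0,"dy":0,"dz":0,"wx":0,"wy":0,"wz":0},{"hand":-1,"dx":0,"dy":0,"dz":0,"wx":0,"wy":0,"wz":0},{"hand":-1,"dx":0,"dy":0,"dz":0,"wx":0,"wy":0,"wz":0},{"hand":-1,"dx":0,"dy":0,"dz":0,"wx":0,"wy":0,"wz":0},{"hand":-1,"dx":0,"dy":0,"dz":0,"wx":0,"wy":0,"wz":0},{"hand":-1,"dx":0,"dy":0,"dz":0,"wx":0,"wy":0,"wz":0}]'
```

```text
time_s: 9.65
position: [0.5226, -0.066, 0.1005]
tcp_rot: [[0.976, -0.216, 0.001], [-0.216, -0.976, 0.003], [0.0, -0.003, -1.0]]
force: [-0.5, 0.1, 3.5]
opening: 0.205
```

Gripped at about 17.9 mm, which matches the 18 mm post. I'm pulling along the lock's -x.

```bash
python3 -m handwheel '[{"hand":-1,"dx":-0.4,"dy":0.09,"dz":0,"wx":0,"wy":0,"wz":0},{"hand":-1,"dx":-0.4,"dy":0.09,"dz":0,"wx":0,"wy":0,"wz":0},{"hand":-1,"dx":-0.4,"dy":0.09,"dz":0,"wx":0,"wy":0,"wz":0},{"hand":-1,"dx":0,"dy":0,"dz":0,"wx":0,"wy":0,"wz":0}]'
python3 -c "
from h import *
s=bot.read_state();print(s['force'],s['moment'],s['opening'])"
```

```text
time_s: 10.05
position: [0.51, -0.063, 0.1004]
tcp_rot: [[0.977, -0.215, 0.0], [-0.215, -0.977, 0.003], [-0.0, -0.003, -1.0]]
force: [0.4, 0.3, 6.0]
opening: 0.203
[0.36394773 0.31961842 6.03333414] [ 0.00427104 -0.10712252 -0.05076171] 0.2029834748648021
```

```bash
python3 -m handwheel '[{"hand":-1,"dx":-0.4,"dy":0.09,"dz":0,"wx":0,"wy":0,"wz":0},{"hand":-1,"dx":-0.4,"dy":0.09,"dz":0,"wx":0,"wy":0,"wz":0},{"hand":-1,"dx":-0.4,"dy":0.09,"dz":0,"wx":0,"wy":0,"wz":0},{"hand":-1,"dx":-0.4,"dy":0.09,"dz":0,"wx":0,"wy":0,"wz":0},{"hand":-1,"dx":-0.4,"dy":0.09,"dz":0,"wx":0,"wy":0,"wz":0},{"hand":-1,"dx":-0.3,"dy":0.06,"dz":0,"wx":0,"wy":0,"wz":0},{"hand":-1,"dx":0,"dy":0,"dz":0,"wx":0,"wy":0,"wz":0}]'
python3 -c "
from h import *
s=bot.read_state();print(s['force'],s['moment'],s['opening'])"
```

```text
time_s: 10.75
position: [0.4869, -0.0579, 0.1001]
tcp_rot: [[0.977, -0.215, -0.0], [-0.215, -0.977, 0.003], [-0.001, -0.003, -1.0]]
force: [1.4, 0.4, 4.7]
opening: 0.206
[1.39505269 0.41411454 4.72031583] [ 0.22148827 -0.47136865  0.12051243] 0.20591455658058358
```

```bash
python3 -m handwheel '[{"hand":-1,"dx":-0.15,"dy":0.03,"dz":0,"wx":0,"wy":0,"wz":0},{"hand":-1,"dx":-0.15,"dy":0.03,"dz":0,"wx":0,"wy":0,"wz":0},{"hand":-1,"dx":0,"dy":0,"dz":0,"wx":0,"wy":0,"wz":0}]'
python3 -c "
from h import *
s=bot.read_state();print(s['force'],s['moment'],s['opening'])"
```

```text
time_s: 11.05
position: [0.4855, -0.0579, 0.1002]
tcp_rot: [[0.976, -0.216, 0.003], [-0.216, -0.976, 0.002], [0.002, -0.003, -1.0]]
force: [5.2, -0.3, 2.4]
opening: 0.204
[ 5.18105141 -0.27957985  2.37178617] [ 0.02041099 -0.9041946   0.104995  ] 0.2042764180921067
```

The force rises to 5 N, so the shackle is at its stop. I'll release it, rise and look.

```bash
python3 -m handwheel '[{"hand":1,"dx":0,"dy":0,"dz":0,"wx":0,"wy":0,"wz":0},{"hand":1,"dx":0,"dy":0,"dz":0,"wx":0,"wy":0,"wz":0},{"hand":1,"dx":0,"dy":0,"dz":0,"wx":0,"wy":0,"wz":0},{"hand":1,"dx":0,"dy":0,"dz":0,"wx":0,"wy":0,"wz":0},{"hand":1,"dx":0,"dy":0,"dz":2,"wx":0,"wy":0,"wz":0},{"hand":1,"dx":0.5,"dy":0,"dz":4,"wx":0,"wy":0,"wz":0},{"hand":1,"dx":3,"dy":-0.4,"dz":4,"wx":0,"wy":0,"wz":0},{"hand":1,"dx":3,"dy":-0.6,"dz":3,"wx":0,"wy":0,"wz":0},{"hand":1,"dx":3,"dy":-0.6,"dz":0,"wx":0,"wy":0,"wz":0},{"hand":1,"dx":0,"dy":0,"dz":0,"wx":0,"wy":0,"wz":0}]'
python3 - <<'E'
from h import *
s=bot.read_state();print(s['position'],s['tcp_rot'])
p,d=vision.capture('wrist');cv2.imwrite('pics/w6.png',p[:,:,::-1])
E
```

```text
time_s: 12.05
position: [0.5834, -0.0748, 0.2313]
tcp_rot: [[0.976, -0.216, 0.006], [-0.216, -0.976, 0.001], [0.006, -0.002, -1.0]]
force: [-0.3, 0.5, -0.2]
opening: 0.973
[ 0.58336575 -0.07481976  0.2312907 ] [[ 9.76471059e-01 -2.15553929e-01  6.38550884e-03]
 [-2.15563629e-01 -9.76489414e-01  8.63735501e-04]
 [ 6.04920021e-03 -2.21989618e-03 -9.99979239e-01]]
```

View pics/w6.png

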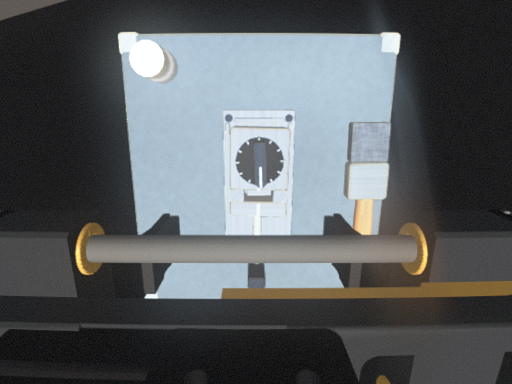

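Run:
```python
from h import *
p=cv2.imread('pics/w6.png')
cv2.imwrite('pics/w6a.png',cv2.resize(p[100:300,200:320],None,fx=3,fy=3,interpolation=cv2.INTER_CUBIC))
```

```text
(no output)
```

View pics/w6a.png

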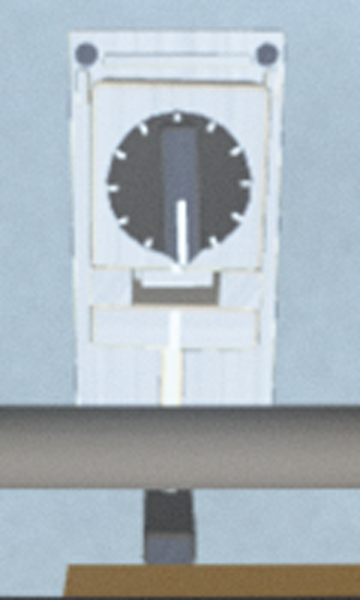

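Run:
```python
from h import *
c=vision.get_calibration('wrist')
f=lambda u,v,z:onz(c,200+u/3-.35,100+v/3-.35,z)
a=lambda d:np.degrees(np.arctan2(d[1],d[0]))
D=f(180,186,.125);post=f(170,550,.131)
e=[f(*q,.119) for q in((94,83),(90,345),(268,85),(260,345))]
print(D,post,np.linalg.norm((D-post)[:2]),a(D-post),a(e[0]-e[1]),a(e[2]-e[3]),[x.round(4) for x in e])
y=np.radians(-12.8);x=np.array([np.cos(y),np.sin(y)]);print('grip',D[:2]-.01*x)
```

```text
[ 0.60212618 -0.08612878  0.125     ] [ 0.48420583 -0.05741458  0.131     ] 0.121366039778739 -13.68546726977798 -14.304249243438255 -12.478974870900439 [array([ 0.6377, -0.0672,  0.119 ]), array([ 0.5563, -0.0464,  0.119 ]), array([ 0.6257, -0.1187,  0.119 ]), array([ 0.5444, -0.1007,  0.119 ])]
grip [ 0.59237469 -0.0839133 ]
```

```bash
python3 -m handwheel '[{"hand":1,"dx":0.9,"dy":-0.9,"dz":-1.5,"wx":0,"wy":0,"wz":-0.01},{"hand":1,"dx":0,"dy":0,"dz":-2.5,"wx":0,"wy":0,"wz":0},{"hand":1,"dx":0,"dy":0,"dz":-2.5,"wx":0,"wy":0,"wz":0},{"hand":1,"dx":0,"dy":0,"dz":-2.5,"wx":0,"wy":0,"wz":0},{"hand":1,"dx":0,"dy":0,"dz":-1,"wx":0,"wy":0,"wz":0},{"hand":1,"dx":0,"dy":0,"dz":0,"wx":0,"wy":0,"wz":0},{"hand":1,"dx":0,"dy":0,"dz":0,"wx":0,"wy":0,"wz":0}]'
python3 - <<'E'
from h import *
s=bot.read_state();print(s['position'],s['opening'])
p,d=vision.capture('wrist');cv2.imwrite('pics/w7.png',p[:,:,::-1])
E
```

```text
time_s: 12.8
position: [0.5882, -0.0824, 0.1303]
tcp_rot: [[0.974, -0.225, 0.0], [-0.225, -0.974, 0.003], [-0.001, -0.003, -1.0]]
force: [0.2, 0.1, 0.5]
opening: 0.998
[ 0.58815651 -0.08237974  0.13030406] 0.9982707415279543
```

View pics/w7.png

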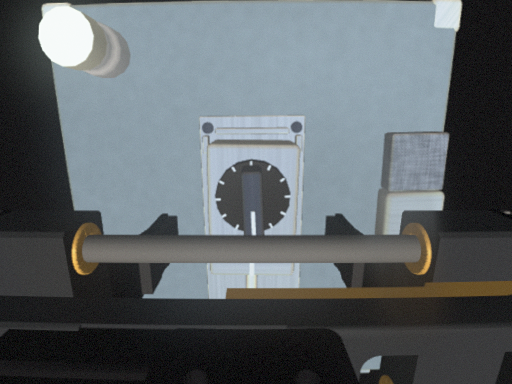

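Run:
```python
from h import *
c=vision.get_calibration('wrist')
T=bot.read_state();R=T['tcp_rot'];t=T['position']
for u,v in((383,190),(378,235),(385,140),(127,90)):
    P=onz(c,u,v,.095);print(P.round(3),(R.T@(P-t)).round(3))
D=onz(c,253,192,.125);print('disc in tool',(R.T@(D-t)).round(4), D)
```

```text
[ 0.583 -0.176  0.095] [0.015 0.092 0.036]
[ 0.55  -0.168  0.095] [-0.019  0.092  0.036]
[ 0.617 -0.181  0.095] [0.05  0.09  0.036]
[ 0.687 -0.022  0.095] [ 0.082 -0.081  0.036]
disc in tool [0.0216 0.001  0.0059] [ 0.60961662 -0.08838476  0.125     ]
```

```bash
python3 -m handwheel '[{"hand":1,"dx":0.8,"dy":-0.2,"dz":-1,"wx":0,"wy":0,"wz":0},{"hand":1,"dx":0,"dy":0,"dz":-1.5,"wx":0,"wy":0,"wz":0},{"hand":1,"dx":0,"dy":0,"dz":-1,"wx":0,"wy":0,"wz":0},{"hand":1,"dx":0,"dy":0,"dz":-0.6,"wx":0,"wy":0,"wz":0},{"hand":1,"dx":0,"dy":0,"dz":0,"wx":0,"wy":0,"wz":0},{"hand":1,"dx":0,"dy":0,"dz":0,"wx":0,"wy":0,"wz":0}]'
```

```text
time_s: 13.45
position: [0.5965, -0.0845, 0.089]
tcp_rot: [[0.974, -0.225, 0.001], [-0.225, -0.974, 0.003], [-0.0, -0.003, -1.0]]
force: [0.1, -0.1, 0.3]
opening: 1.005
```

No contact, and the TCP is at z 0.089. I'm closing on the lock's sides.

```bash
python3 -m handwheel '[{"hand":-1,"dx":0,"dy":0,"dz":-0.1,"wx":0,"wy":0,"wz":0},{"hand":-1,"dx":0,"dy":0,"dz":0,"wx":0,"wy":0,"wz":0},{"hand":-1,"dx":0,"dy":0,"dz":0,"wx":0,"wy":0,"wz":0},{"hand":-1,"dx":0,"dy":0,"dz":0,"wx":0,"wy":0,"wz":0},{"hand":-1,"dx":0,"dy":0,"dz":0,"wx":0,"wy":0,"wz":0},{"hand":-1,"dx":0,"dy":0,"dz":0,"wx":0,"wy":0,"wz":0},{"hand":-1,"dx":0,"dy":0,"dz":0,"wx":0,"wy":0,"wz":0},{"hand":-1,"dx":0,"dy":0,"dz":0,"wx":0,"wy":0,"wz":0}]'
python3 -c "
from h import *
s=bot.read_state();print(s['force'],s['moment'],s['opening'])"
```

```text
time_s: 14.25
position: [0.5964, -0.0846, 0.0881]
tcp_rot: [[0.974, -0.225, 0.0], [-0.225, -0.974, 0.003], [-0.0, -0.003, -1.0]]
force: [-0.7, -0.5, 1.2]
opening: 0.64
[-0.66990048 -0.45388397  1.17385342] [-0.15378722  0.09477712 -0.04404884] 0.6400003463704788
```

```bash
python3 -m handwheel '[{"hand":-1,"dx":0.15,"dy":-0.03,"dz":0,"wx":0,"wy":0,"wz":0},{"hand":-1,"dx":0,"dy":0,"dz":0.3,"wx":0,"wy":0,"wz":0},{"hand":-1,"dx":0,"dy":0,"dz":0.4,"wx":0,"wy":0,"wz":0},{"hand":-1,"dx":0,"dy":0,"dz":0.4,"wx":0,"wy":0,"wz":0},{"hand":-1,"dx":0,"dy":0,"dz":0,"wx":0,"wy":0,"wz":0}]'
python3 -c "
from h import *
s=bot.read_state();print(s['force'],s['moment'],s['opening'])"
```

```text
time_s: 14.75
position: [0.5982, -0.0847, 0.0991]
tcp_rot: [[0.974, -0.225, 0.001], [-0.225, -0.974, 0.003], [0.0, -0.003, -1.0]]
force: [0.7, 0.1, -6.4]
opening: 0.643
[ 0.71969313  0.12172205 -6.39050979] [ 0.02639547 -0.10685483 -0.0069816 ] 0.6427958010906745
```

The load of about 6 N is close to the lock's weight, so it is free. I'm lifting.

```bash
python3 -m handwheel '[{"hand":-1,"dx":0,"dy":0,"dz":0.8,"wx":0,"wy":0,"wz":0},{"hand":-1,"dx":0,"dy":0,"dz":1.2,"wx":0,"wy":0,"wz":0},{"hand":-1,"dx":0,"dy":0,"dz":1.5,"wx":0,"wy":0,"wz":0},{"hand":-1,"dx":0,"dy":0,"dz":2,"wx":0,"wy":0,"wz":0},{"hand":-1,"dx":0,"dy":0,"dz":2.5,"wx":0,"wy":0,"wz":0},{"hand":-1,"dx":0,"dy":0,"dz":2.5,"wx":0,"wy":0,"wz":0},{"hand":-1,"dx":0,"dy":0,"dz":2,"wx":0,"wy":0,"wz":0},{"hand":-1,"dx":0,"dy":0,"dz":1.5,"wx":0,"wy":0,"wz":0},{"hand":-1,"dx":0,"dy":0,"dz":0.7,"wx":0,"wy":0,"wz":0},{"hand":-1,"dx":0,"dy":0,"dz":0,"wx":0,"wy":0,"wz":0}]'
python3 -m handwheel '[{"hand":-1,"dx":0,"dy":0,"dz":0,"wx":0,"wy":0,"wz":0},{"hand":-1,"dx":0,"dy":0,"dz":0,"wx":0,"wy":0,"wz":0},{"hand":-1,"dx":0,"dy":0,"dz":0,"wx":0,"wy":0,"wz":0}]'
python3 - <<'E'
from h import *
s=bot.read_state();print(s['position'],s['force'],s['opening'])
for n in('wrist','side','top'):
    p,d=vision.capture(n);p=p[:,:,::-1]
    if n=='side':p=cv2.resize(p[80:280,200:400],None,fx=3,fy=3,interpolation=cv2.INTER_CUBIC)
    cv2.imwrite(f'pics/{n}8.png',p)
E
```

```text
time_s: 15.75
position: [0.5983, -0.0849, 0.2477]
tcp_rot: [[0.974, -0.225, 0.003], [-0.225, -0.974, 0.002], [0.003, -0.003, -1.0]]
force: [-0.1, -0.5, -7.1]
opening: 0.636
time_s: 16.05
position: [0.5972, -0.0846, 0.2448]
tcp_rot: [[0.974, -0.225, -0.002], [-0.225, -0.974, 0.004], [-0.003, -0.003, -1.0]]
force: [-0.7, -0.1, -5.4]
opening: 0.644
[ 0.59720711 -0.08455737  0.24478608] [-0.68757025 -0.0653431  -5.44141845] 0.6436310577574557
```

View pics/side8.png

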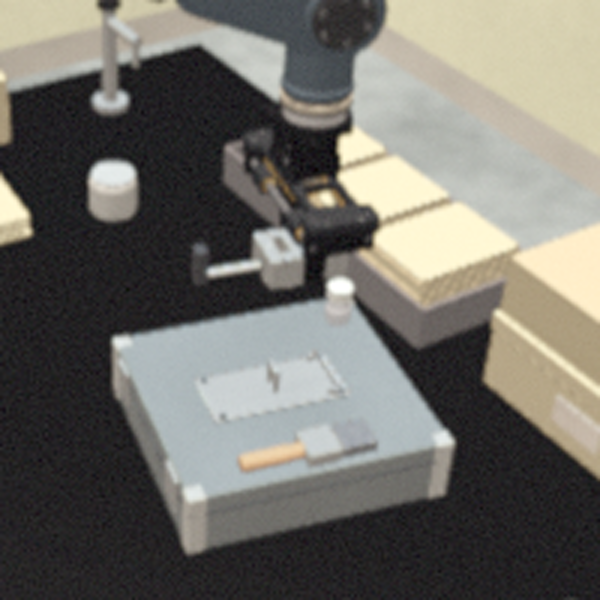

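View pics/wrist8.png

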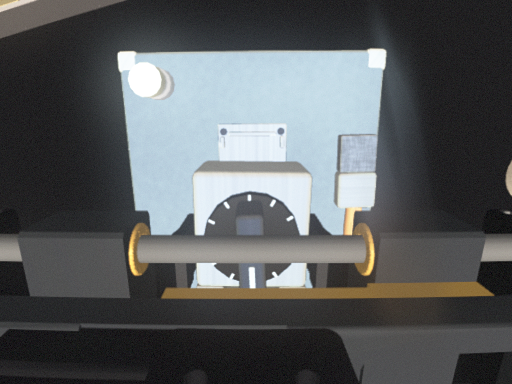

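View pics/top8.png

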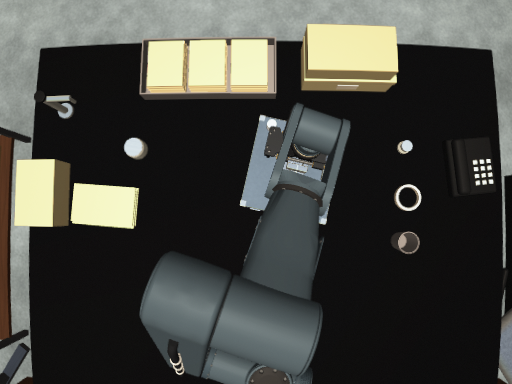

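The lock hangs level at side-view (280,255) with its shackle out. Its underside is about 0.24 m up, and the case and bystanders look undisturbed. I'm handing in.

```bash
python3 -m handwheel '[{"hand":-1,"dx":0,"dy":0,"dz":0,"wx":0,"wy":0,"wz":0},{"hand":-1,"dx":0,"dy":0,"dz":0,"wx":0,"wy":0,"wz":0},{"hand":-1,"dx":0,"dy":0,"dz":0,"wx":0,"wy":0,"wz":0},{"hand":-1,"dx":0,"dy":0,"dz":0,"wx":0,"wy":0,"wz":0}]'; python3 -c "
from rig import hand_in
print(hand_in())"
```

```text
time_s: 16.6
position: [0.5978, -0.0848, 0.246]
tcp_rot: [[0.974, -0.225, 0.0], [-0.225, -0.974, 0.003], [-0.0, -0.003, -1.0]]
force: [-0.7, 0.8, -6.1]
opening: 0.642
the job is handed in; nothing more can be done
None
```

I unlocked the case and handed the job in at 16.6 s, with the gripper holding the opened lock above it. `hand_in()` gave no verdict.

- **Dial:** I turned it about 94° clockwise. After I let go, the pictures put its pointer within about 0.05 rad of the mark.
- **Shackle:** I drew it until the force rose at its stop. The camera put it at about 35 mm out.
- **Lock:** I gripped it by its sides and lifted it straight up. At the end it was level with the dial up, its underside at about 0.24 m (roughly 16 cm above the lid). The measured load of about 6 N fits its weight, and the 0.64 opening fits its 56 mm width.
- **Bystanders:** In the last top and side pictures all of them looked to be where they started.

Two wrist-camera estimates of the lock's position before the last grasp disagreed by about 7 mm along its length. I aimed between them, inside the allowed gripping zone, and the grip held.

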